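# Turn the dusting brush bristles-up in its pot

## Task

Somebody has put the dusting brush into the aluminium tool pot with its blue bristles down. Pull it out, turn it end for end and put it back into the same pot handle-down, so that the handle end rests on the bottom and the bristles stick up out of the pot; lower it in rather than dropping it. Leave the pot standing upright, do not disturb the jar, the black converter box or the plug, and let go of everything.

Things in the scene. Friction and masses are not known exactly. Their poses are not given: they have to be found in the camera images.
- brush_mid (a point): Dusting brush, 200 mm long, 90 g, balancing about at its middle: this point, on its centre line. z runs from the bristles to the handle end: up at the start, when it stands upright on its bristles on the pot's inner floor, within 6 mm of the pot's centre in x and y, at any yaw. Round black handle, 18 mm in diameter, with thin brass rings, over the 135 mm nearest the handle end.
- brush_bristle_end (a point): Centre of the bristle end of the brush, 100 mm from brush_mid along -z. From here 0 to 45 mm is a stiff blue bristle block, 45 to 65 mm a brass ferrule, both of rectangular section 34 mm (brush x) by 28 mm (brush y). Both are firm and may be gripped; lying on a flat side of this head the brush does not roll.
- brush_handle_end (a point): Outermost point of the rounded (domed, 9 mm radius) handle end of the brush, 100 mm from brush_mid along +z. Standing on it the brush cannot balance: let go in the pot, it tips over by itself and leans on the rim at about 10 to 25 degrees.
- pot: Loose round aluminium tool pot, 0.9 kg, open at the top: 110 mm high, 76 mm outer diameter, wall 5 mm (mouth 66 mm across), inner floor 7 mm above its underside. Origin at the centre of its underside on the table, z up. It stands to the left or to the right of the mat.
- pot_rim (a point): Centre of the pot's mouth, level with its rim, 110 mm above the table.
- mat: Fixed flat grey bench mat, 300 mm (its x) by 240 mm (its y), 3 mm thick, kept clear: room to lay the brush down. Origin at the centre of its underside, on the table.
- jar: Bystander: closed amber glass jar with black cap, 64 mm diameter, 85 mm high. Origin at the centre of its underside. It stands on the other side of the mat from the pot.
- dac_mid (a point): Bystander: black audio converter box, 100 mm (x) by 150 mm (y) by 38 mm high, beyond the mat; this point is at its centre, 20 mm above the table.
- plug: Bystander: black and gold audio plug lying flat, 60 mm long (its x), 20 mm thick. Origin at the centre of its underside.
Not all that is in view belongs to the job. There is more than one size of the part that bears brush_mid; the job needs the middle-sized.

How it is judged (in metres and radians):
On the way, in this order (a step that is already met when the one before it is completed fails the run):
1. the brush is pulled clear out of the pot: its bristle end is above the rim or beside the pot ((z of brush_bristle_end in the frame of pot_rim above 0 m or horizontal distance between brush_bristle_end and pot_rim above 0.06 m)), for 0.1 s.
2. the brush stands handle-down in the pot, bristles up (z of brush_handle_end in the frame of pot below 0.04 m and horizontal distance between brush_handle_end and pot below 0.036 m and angle between brush_mid's own z axis and vertical above 2.6 rad), for 0.1 s.
At the end, for the whole second after the job is handed in: The brush stands at rest in the pot, handle-down, bristles up (leaning at most about 30 degrees), its handle end inside the pot and less than 20 mm above the level of the pot's underside (inner floor at 7 mm); the pot stands upright (within 0.1 rad), at rest (z of brush_handle_end in the frame of pot below 0.02 m and horizontal distance between brush_handle_end and pot below 0.036 m and angle between brush_mid's own z axis and vertical above 2.6 rad and linear speed of brush below 0.05 m/s and angle between pot's own z axis and vertical below 0.1 rad and height (world z) of pot between -0.01 and 0.015 m and linear speed of pot below 0.03 m/s); the robot touches nothing.
It fails at once if the brush is dropped into the pot: it falls faster than 0.75 m/s with its handle end below the rim (z of brush_handle_end in the frame of pot_rim below 0 m and horizontal distance between brush_handle_end and pot_rim below 0.033 m and linear speed of brush above 0.75 m/s).
It fails at once if the pot is tipped by more than 0.4 rad (angle between pot's own z axis and vertical above 0.4 rad).
It fails at once if the jar is moved by more than 30 mm (distance of jar from where it was at the start of the episode above 0.03 m).
It fails at once if the converter box is moved by more than 30 mm (distance of dac_mid from where it was at the start of the episode above 0.03 m).
It fails at once if the plug is moved by more than 30 mm (distance of plug from where it was at the start of the episode above 0.03 m).
It also fails if it takes over 64 s, if anything falls off the work surface, if the arm or the gripper's body presses on something with over 40 N, if the wrist force passes 120 N, or if a joint passes its speed limit or range.

## Robot

A 6-joint arm with a two-finger parallel gripper is mounted at the origin on the work surface. World frame = base frame: x ahead of the robot, y to its left, z up, the work surface at z = 0. Lengths are in mm, angles in rad, forces in N, time in s.
With the tool pointing down it reaches from about 325 to 775 mm from the base axis. Payload 5.5 kg.
Tool frame: the origin (TCP) lies on the front face of the gripper's body, between the roots of the fingers; the fingertips stand 73 mm ahead of it and the grasp point (between the pads) lies 54 mm ahead of it; z points along the fingers, y is the line along which they close (so a half turn about z gives the same grasp; the last joint's range is limited). The gripper opens to 85 mm and grips with 20 to 120 N. Pads are 22 mm wide; open, the fingers measure 114 mm over their backs; the gripper's body (76 mm by 85 mm) begins 54 mm behind the grasp point. The pads swing forward as they close: fully open they stand 13 mm farther back than shut.
Start: joints at [-1.209, 0.091, 1.231, -0, 1.82, -0.057], TCP at [244, -548.162, 303.875] pointing down, gripper open.
Joint ranges: [-2.87, 2.87], [-0.86, 2.18], [0.17, 2.46], [-1.51, 4.65], [0.06, 2.69], [-2.65, 2.65]. Speed limits (rad/s): [2.57, 2.57, 3.01, 3.14, 3.14, 3.14].

## Interface

Orientations are given as a rotation vector (axis times angle).
In Python, from workcell import manip gives the robot as it stands. The module is installed in compiled form; this text tells all that it offers.
- The arm moves only by the shell command python3 -m crank 'ROWS' [FORCE]. ROWS is a JSON object of lists of equal length, an entry for each row: "claw": the closure, from -1 (fully open) to 1 (shut); "offset": the shift along the world's x, y, z in cm, a list of three; "yaw": the turn about the world's z in degrees. In form: {"claw": [claw, ...], "offset": [[x, y, z], ...], "yaw": [yaw, ...]}. A call has 1 to 12 rows; each row is the pose to reach, as a shift and turn from the pose commanded when the call began; what a row does not reach only later rows make up. A row lasts 1/12 s, in which the tool goes at most 41.7 mm and 7.16 degrees, less where a joint would pass 70% of its speed; a pose out of reach is approached as far as the arm can. A call with a gripper value outside its range is refused whole. The fingers move at their own pace and stop on an object; FORCE is the grip in N (left out, the last holds). Time passes only in rows, so rows that repeat a pose let the fingers close. It gives the time, the measured TCP pose, the force, the opening and the grip force at its end, in the units of the state.
- manip.get_obs(): the state, without advancing time (a new reading comes with each control period).
- manip.read_camera(name): name is "side" or "top"; returns (picture, depth): 384x512x3 uint8, red, green, blue; 384x512 float32, mm along the optical axis (not along the pixel's ray), 0 where there is no reading.
- manip.camera_model(name): a dict with "fx", "fy", "cx", "cy" (pixels), "k1" (the pictures are not rectified: a ray, as slopes to the right and down, at radius r is drawn at 1 + k1 r^2 times it, then the intrinsics apply), "view" (4x4, takes a point from world to camera coordinates). Camera axes: x right, y down, z forward; pixel columns grow to the right and rows downward; lengths in mm; the calibration is good to about 2 mm. A picture is of the moment at which its call begins. camera_model takes no time and is no camera call.
- manip.job_done(): hands the job in; it is judged then, once.
The state is a dict: "t": time; "joint_positions": joint angles; "joint_velocities": joint speeds; "joint_torque": joint torques, N m; "ee_pos": TCP position; "eef_rot": TCP orientation; "force": force on the tool from outside, world axes, zero at the start; "torque": the same for the moment, N m; "grip_width": finger opening in mm; "grip_force": force on a finger pad.
Only numpy, scipy, OpenCV 4.12 (cv2) and the standard library are available. Lean on these libraries where they do the work, as an engineer would, in place of code of your own. Each camera call takes 0.05 s, during which the arm holds its last target. There are 200 camera calls.

## Working session

There is one attempt and no reset: what is moved stays moved. The work goes in short steps, Python scripts to look and compute and a shell command to move; the robot and the scene stay as the last step left them, time stands still between calls to the robot, and variables do not carry over. Pictures are saved under pics/ and viewed, at most 10 in all, crops included, and the job is handed in when it is done.

```bash
mkdir -p pics; cat > h.py <<'E'
from workcell import manip
import numpy as np, cv2
def cap(n,tag=None):
    im,d=manip.read_camera(n); m=manip.camera_model(n)
    if tag: cv2.imwrite(f'pics/{tag}.png',im[:,:,::-1]); np.save(f'pics/{tag}.npy',d)
    return im,d,m
def slopes(m,uv):
    K=np.array([[m['fx'],0,m['cx']],[0,m['fy'],m['cy']],[0,0,1.]])
    return cv2.undistortPoints(np.array(uv,float).reshape(-1,1,2),K,np.array([m['k1'],0,0,0.])).reshape(-1,2)
def ray(m,uv):
    s=slopes(m,uv); V=np.array(m['view']); R=V[:3,:3]; o=-R.T@V[:3,3]
    return o,np.c_[s,np.ones(len(s))]@R
def onz(m,uv,z):
    o,d=ray(m,uv); return o+d*((z-o[2])/d[:,2])[:,None]
def pts(m,uv,dep):   # depth points
    o,d=ray(m,uv); return o+d*np.array(dep)[:,None]
def cloud(im,dep,m,mask):
    v,u=np.nonzero(mask&(dep>0)); return pts(m,np.c_[u,v],dep[v,u])
E
python3 - <<'E'
from h import *
a=cap('top','top0')[0];b=cap('side','side0')[0]
for n in('top','side'):
    m=manip.camera_model(n);V=np.array(m['view']);print(n,m['fx'],m['k1'],-V[:3,:3].T@V[:3,3],V[2,:3])
print(manip.get_obs())
E
```

```text
top 489.06305261964417 -0.06400903672474363 [ 525.13848449   58.32344246 1516.07130576] [ 0.06194525  0.00227831 -0.99807695]
side 491.722681836062 -0.07546086429897231 [ 469.8316812  -883.32161164  873.29108199] [ 0.13539336  0.78330694 -0.60671153]
{'t': 0.1, 'joint_positions': array([-1.20871570e+00,  9.17848750e-02,  1.23181405e+00, -2.26167030e-05,
        1.81980610e+00, -5.66810783e-02]), 'joint_velocities': array([ 0.00080756, -0.00148517, -0.0014738 , -0.00076348,  0.00013333,
       -0.00222997]), 'joint_torque': array([ 3.40867424e-03, -4.60217357e+01, -4.19217825e+01, -2.69378836e-05,
        1.06163177e-02,  1.01591414e-05]), 'ee_pos': array([ 243.93211649, -548.02521443,  302.83561221]), 'eef_rot': array([-3.07123251e+00, -6.52613415e-01,  4.66800096e-04]), 'force': array([-0.52194839,  0.168053  , -0.12158073]), 'torque': array([-0.00670645, -0.0156986 ,  0.05624531]), 'grip_force': 0.0, 'grip_width': 85.53847202761536}
```

View pics/top0.png

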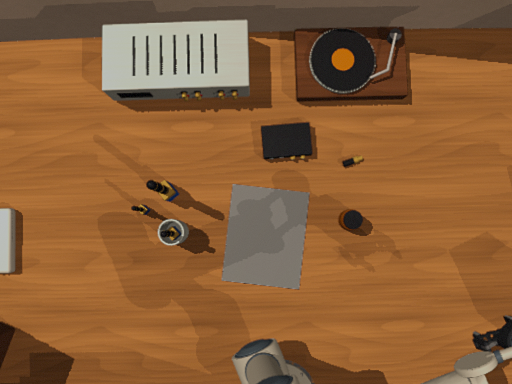

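View pics/side0.png

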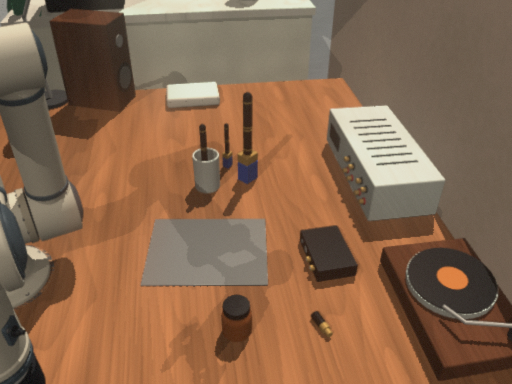

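Top view: pot at (173,232) with the brush in it, a larger brush standing at (165,190) and a smaller at (142,210), both distractors. Mat at (266,237), jar (351,220), box (287,141), plug (352,161). The side view shows the brush handle sticking out at (203,135) above the pot at (206,170).

```bash
cat > m.py <<'E'
from h import *
def load(n,tag): return cv2.imread(f'pics/{tag}.png')[:,:,::-1],np.load(f'pics/{tag}.npy'),manip.camera_model(n)
def crop(u0,u1,v0,v1):
    k=np.zeros((384,512),bool);k[v0:v1,u0:u1]=1;return k
E
python3 - <<'E'
from m import *
np.set_printoptions(precision=1,suppress=True)
im,d,m=load('top','top0')
P=cloud(im,d,m,crop(150,195,210,255))
r=P[(abs(P[:,2]-108)<6)]; print('rim pts',len(r)); (c,rad)=cv2.minEnclosingCircle(r[:,:2].astype(np.float32)); print(c,rad,np.median(r[:,2]))
h=P[P[:,2]>125]; print('handle top',len(h),h.min(0),h.max(0),np.median(h,0))
for n,b in (('big',(140,182,175,205)),('small',(128,152,200,218))):
    Q=cloud(im,d,m,crop(*b));Q=Q[Q[:,2]>10];print(n,Q.min(0),Q.max(0),np.median(Q,0))
print('mat',onz(m,[(233,184),(310,190),(300,289),(222,281)],3))
print('jar',onz(m,[(351,220)],85))
im,d,m=load('side','side0')
P=cloud(im,d,m,crop(192,212,120,195))
hs=P[(P[:,2]>118)&(P[:,1]<400)&(im[crop(192,212,120,195)&(d>0)].max(1)<90)]
for z in range(115,215,10):
    q=hs[abs(hs[:,2]-z)<5]
    if len(q):print(z,len(q),np.median(q,0),np.ptp(q[:,0]))
Q=cloud(im,d,m,crop(234,262,90,185));Q=Q[(Q[:,2]>20)&(Q[:,1]<450)];print('big',np.median(Q,0),Q.max(0),Q.min(0))
Q=cloud(im,d,m,crop(221,233,122,168));Q=Q[(Q[:,2]>20)];print('small',np.median(Q,0),Q.max(0),Q.min(0))
P=cloud(im,d,m,crop(190,222,145,195)); r=P[(P[:,2]>30)&(P[:,2]<118)&(P[:,1]<400)];print('pot side',r.min(0),r.max(0))
E
```

```text
rim pts 145
(515.4322509765625, 302.04180908203125) 38.883636474609375 109.69479934444371
handle top 64 [501.8 296.1 127.8] [520.3 312.1 211.3] [511.9 300.7 198.2]
big [600.  291.5  10. ] [686.1 403.  290.5] [633.6 312.   98.5]
small [570.1 383.   10. ] [615.3 434.2 159.2] [584.4 394.4  53.4]
mat [[ 657.   123.3    3. ]
 [ 631.8 -115.1    3. ]
 [ 328.   -74.3    3. ]
 [ 358.9  164.6    3. ]]
jar [[ 534.7 -223.    85. ]]
115 7 [510.6 300.3 118.8] 14.684115926365962
125 15 [508.3 297.6 125.6] 14.267367344260435
135 15 [508.9 298.2 136.3] 13.841527729454867
145 18 [511.9 299.1 144.1] 14.57602378423087
155 20 [509.6 299.4 156.1] 14.081553237569608
165 15 [510.  299.9 164.6] 14.141877276377329
175 19 [508.2 299.4 173.6] 14.291709590346954
185 18 [510.1 299.3 184.5] 13.816092643867876
195 13 [509.4 297.6 194.3] 11.082322540612608
205 17 [509.4 299.5 203. ] 11.397972692202814
big [635.2 310.3 109.8] [667.2 338.8 288.1] [608.1 287.6  20.1]
small [583.8 393.7  64.4] [601.  408.  155.2] [569.2 380.5  20.2]
pot side [476.3 257.6  30.1] [551.7 338.7 116.6]
```

```bash
python3 -m crank '{"claw":[-1,-1,-1,-1,-1,-1,-1,-1,-1,-1,-1,-1],"offset":[[13,42,2],[13,42,2],[13,42,2],[13,42,2],[13,42,2],[13,42,2],[13,42,2],[13,42,2],[13,42,2],[13,42,2],[13,42,2],[13,42,2]],"yaw":[-24,-24,-24,-24,-24,-24,-24,-24,-24,-24,-24,-24]}' 40
python3 -m crank '{"claw":[-1,-1,-1,-1,-1,-1,-1,-1,-1,-1,-1,-1],"offset":[[13.6,43,0],[13.6,43,0],[13.6,43,0],[13.6,43,0],[13.6,43,0],[13.6,43,0],[13.6,43,0],[13.6,43,0],[13.6,43,0],[13.6,43,0],[13.6,43,0],[13.6,43,0]],"yaw":[0,0,0,0,0,0,0,0,0,0,0,0]}'
python3 -c "
from workcell import manip;print(manip.get_obs()['joint_positions'])"
```

```text
t: 1.1
ee_pos: [374.7, -124.4, 324.2]
eef_rot: [-3.14, -0.009, -0.002]
force: [-0.0, 0.4, -0.5]
grip_width: 85.8
grip_force: 0.0
t: 2.1
ee_pos: [510.8, 306.5, 319.9]
eef_rot: [3.141, 0.007, -0.007]
force: [0.7, 0.4, 0.4]
grip_width: 85.5
grip_force: 0.0
[4.82571923e-01 8.65627357e-02 1.20707065e+00 1.77080941e-03
 1.85238302e+00 2.04945209e+00]
```

```bash
python3 -m crank '{"claw":[-1,-1,-1,-1,-1,-1,0,0.5,1,1,1,1],"offset":[[0,-0.5,-3],[0,-0.5,-6],[0,-0.5,-8.4],[0,-0.5,-8.4],[0,-0.5,-8.4],[0,-0.5,-8.4],[0,-0.5,-8.4],[0,-0.5,-8.4],[0,-0.5,-8.4],[0,-0.5,-8.4],[0,-0.5,-8.4],[0,-0.5,-8.4]],"yaw":[0,0,0,0,0,0,0,0,0,0,0,0]}' 40
python3 -m crank '{"claw":[1,1,1,1,1,1,1,1,1,1,1,1],"offset":[[0,0,0],[0,0,0],[0,0,0],[0,0,0],[0,0,3],[0,0,6],[0,0,9],[0,0,12],[0,0,14],[0,0,14],[0,0,14],[0,0,14]],"yaw":[0,0,0,0,0,0,0,0,0,0,0,0]}' 40
python3 - <<'E'
from h import *
a=cap('top','top1')[0];b=cap('side','side1')[0]
w=np.hstack([cv2.resize(b[40:200,130:290],None,fx=2.4,fy=2.4),cv2.resize(a[140:300,90:250],None,fx=2.4,fy=2.4)])
cv2.imwrite('pics/v1.png',w[:,:,::-1])
E
```

```text
t: 3.1
ee_pos: [510.0, 297.0, 240.2]
eef_rot: [-3.141, -0.0, -0.001]
force: [0.2, -0.9, -0.7]
grip_width: 16.9
grip_force: 40.5
t: 4.1
ee_pos: [510.0, 296.8, 377.9]
eef_rot: [3.14, -0.0, -0.004]
force: [0.1, -0.6, -0.7]
grip_width: 16.8
grip_force: 40.4
```

View pics/v1.png

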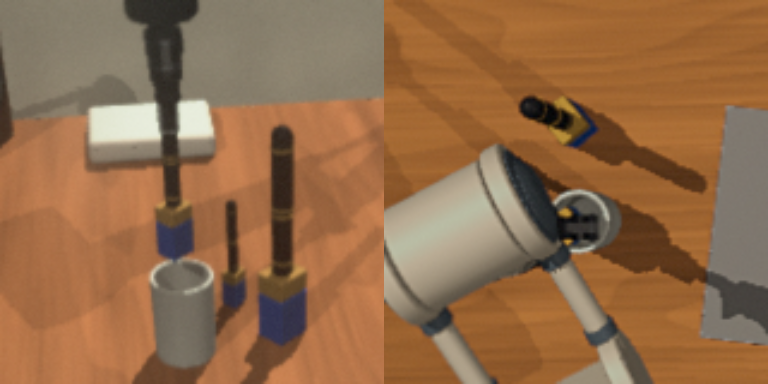

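The brush hangs clear of the pot (bristles at crop (175,250), pot mouth at (183,275)). Next I measure the head's yaw.

```bash
python3 - <<'E'
from m import *
np.set_printoptions(precision=1,suppress=True)
im,d,m=load('side','side1')
hsv=cv2.cvtColor(np.ascontiguousarray(im),cv2.COLOR_RGB2HSV)
k=crop(190,216,120,152)
P=cloud(im,d,m,k&(hsv[...,0]>105)&(hsv[...,0]<135)&(hsv[...,1]>120)); P=P[(P[:,2]>120)]
print(len(P),P.min(0),P.max(0))
for z in range(140,210,8):
    q=P[abs(P[:,2]-z)<4]
    if len(q)>3:
        q=q[np.argsort(q[:,0])];print(z);print(q[:, :2].round().astype(int).tolist())
E
```

```text
Traceback (most recent call last):
  File "h.py", line 18, in cloud
    v,u=np.nonzero(mask&(dep>0)); return pts(m,np.c_[u,v],dep[v,u])
                                         ~~~^^^^^^^^^^^^^^^^^^^^^^^
  File "h.py", line 16, in pts
    o,d=ray(m,uv); return o+d*np.array(dep)[:,None]
        ~~~^^^^^^
  File "h.py", line 11, in ray
    s=slopes(m,uv); V=np.array(m['view']); R=V[:3,:3]; o=-R.T@V[:3,3]
  File "h.py", line 9, in slopes
    return cv2.undistortPoints(np.array(uv,float).reshape(-1,1,2),K,np.array([m['k1'],0,0,0.])).reshape(-1,2)
           ~~~~~~~~~~~~~~~~~~~^^^^^^^^^^^^^^^^^^^^^^^^^^^^^^^^^^^^^^^^^^^^^^^^^^^^^^^^^^^^^^^^^
cv2.error: OpenCV(4.12.0) /io/opencv/modules/calib3d/src/undistort.dispatch.cpp:347: error: (-215:Assertion failed) CV_IS_MAT(_src) && CV_IS_MAT(_dst) && (_src->rows == 1 || _src->cols == 1) && (_dst->rows == 1 || _dst->cols == 1) && _src->cols + _src->rows - 1 == _dst->rows + _dst->cols - 1 && (CV_MAT_TYPE(_src->type) == CV_32FC2 || CV_MAT_TYPE(_src->type) == CV_64FC2) && (CV_MAT_TYPE(_dst->type) == CV_32FC2 || CV_MAT_TYPE(_dst->type) == CV_64FC2) in function 'cvUndistortPointsInternal'
```

```bash
python3 - <<'E'
from m import *
np.set_printoptions(precision=1,suppress=True)
im,d,m=load('side','side1')
k=crop(192,214,122,150)&(im[...,2].astype(int)>im[...,0]+12)
print(k.sum(),(k&(d>0)).sum(),im[140,200:208].tolist(),d[140,200:208])
P=cloud(im,d,m,k&(d>0)&(d<1500))
for z in range(130,200,8):
    q=P[abs(P[:,2]-z)<4]
    if len(q)>3:
        q=q[np.argsort(q[:,0])];print(z,q[:, :2].round().astype(int).tolist())
E
```

```text
160 160 [[53, 54, 82], [55, 56, 83], [51, 50, 76], [51, 53, 70], [53, 51, 71], [52, 51, 70], [53, 53, 71], [52, 50, 70]] [1338.7 1331.5 1338.  1339.2 1344.6 1348.8 1349.  1355.5]
154 [[490, 295], [490, 299], [492, 290], [493, 291], [495, 287], [495, 284], [496, 297], [498, 285], [498, 286], [500, 285], [501, 285], [503, 278], [503, 280], [503, 280], [505, 277], [506, 282], [506, 279], [508, 277], [509, 279], [511, 279], [511, 281], [514, 283], [514, 283], [517, 287], [518, 288], [520, 289], [520, 291], [523, 288], [523, 293], [526, 295], [526, 298], [527, 297]]
162 [[491, 295], [491, 296], [493, 286], [493, 290], [494, 292], [496, 287], [496, 287], [498, 287], [498, 284], [499, 288], [501, 281], [501, 278], [501, 285], [503, 282], [504, 281], [506, 281], [506, 279], [509, 280], [509, 280], [512, 280], [512, 283], [512, 283], [515, 282], [515, 282], [515, 287], [518, 288], [518, 290], [521, 290], [521, 288], [521, 290], [524, 293], [524, 294], [524, 294], [527, 295], [527, 295]]
170 [[491, 294], [491, 295], [493, 286], [494, 290], [494, 291], [496, 283], [496, 285], [499, 283], [499, 
[... 287 characters left out ...]
[492, 294], [494, 292], [494, 290], [495, 292], [497, 286], [497, 289], [499, 282], [502, 279], [502, 286], [502, 284], [504, 272], [504, 278], [504, 278], [507, 279], [507, 278], [510, 278], [510, 281], [510, 280], [513, 283], [513, 283], [515, 284], [516, 287], [516, 284], [518, 285], [518, 286], [519, 287], [519, 289], [521, 289], [522, 289], [522, 288], [524, 291], [525, 293]]
186 [[492, 289], [492, 291], [495, 290], [497, 285], [497, 287], [497, 284], [499, 279], [500, 284], [500, 282], [502, 278], [502, 281], [505, 275], [505, 280], [507, 277], [508, 281], [510, 280], [510, 281], [513, 281], [513, 277], [516, 287], [516, 284], [519, 287], [522, 289], [522, 292], [525, 292], [525, 291]]
```

Head faces sit at about 45° to the gripper. I'll stand the brush on the mat, turned 45°, then regrip it square.

```bash
python3 -m crank '{"claw":[1,1,1,1,1,1,1,1,1,1,1,1],"offset":[[-0.5,-3,0],[-1.5,-7,0],[-3,-11,0],[-4,-15,0],[-5,-19,0],[-6,-23,0],[-7,-26.7,0],[-7,-26.7,-3],[-7,-26.7,-6],[-7,-26.7,-9],[-7,-26.7,-11],[-7,-26.7,-12.5]],"yaw":[6,12,18,24,30,36,42,45,45,45,45,45]}'
python3 -m crank '{"claw":[1,1,1,1,1,1,1,1],"offset":[[0,0,0],[0,0,0],[0,0,-0.3],[0,0,-0.6],[0,0,-0.9],[0,0,-1.2],[0,0,-1.5],[0,0,-1.5]],"yaw":[0,0,0,0,0,0,0,0]}'
```

```text
t: 5.2
ee_pos: [438.7, 29.6, 250.3]
eef_rot: [-2.901, -1.2, 0.009]
force: [0.2, 0.7, -0.7]
grip_width: 17.2
grip_force: 40.2
t: 5.87
ee_pos: [439.8, 29.9, 239.2]
eef_rot: [-2.902, -1.202, 0.001]
force: [-1.0, -0.8, -1.3]
grip_width: 16.8
grip_force: 40.2
```

```bash
python3 -m crank '{"claw":[1,1,1],"offset":[[0,0,-0.1],[0,0,-0.2],[0,0,-0.2]],"yaw":[0,0,0]}'; python3 -m crank '{"claw":[1,1,1],"offset":[[0,0,-0.1],[0,0,-0.2],[0,0,-0.2]],"yaw":[0,0,0]}'
```

```text
t: 6.12
ee_pos: [440.0, 29.9, 237.7]
eef_rot: [-2.902, -1.202, 0.0]
force: [0.2, 0.2, -0.4]
grip_width: 16.8
grip_force: 40.2
t: 6.37
ee_pos: [440.1, 29.8, 236.1]
eef_rot: [2.902, 1.202, 0.001]
force: [1.5, -0.1, -0.4]
grip_width: 16.8
grip_force: 40.4
```

```bash
python3 -m crank '{"claw":[1,1,1],"offset":[[0,0,-0.1],[0,0,-0.2],[0,0,-0.2]],"yaw":[0,0,0]}'; python3 - <<'E'
from h import *
b=cap('side','side2')[0]
cv2.imwrite('pics/v2.png',cv2.resize(b[100:300,100:300],None,fx=2.5,fy=2.5)[:,:,::-1])
E
```

```text
t: 6.62
ee_pos: [440.4, 30.0, 236.0]
eef_rot: [2.902, 1.202, 0.005]
force: [-2.3, -0.7, 9.4]
grip_width: 17.1
grip_force: 41.6
```

View pics/v2.png

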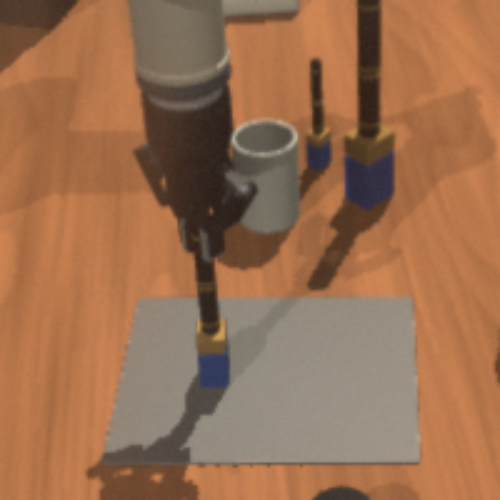

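The brush stands upright on the mat with its head square to the world axes. Now I release it, turn back 45° and regrip.

```bash
python3 -m crank '{"claw":[0.6,0.2,-0.2,-0.2,-0.2,-0.2,-0.2,-0.2,-0.2,-0.2,-0.2,-0.2],"offset":[[0,0,0.1],[0,0,0.1],[0,0,0.1],[0,0,0.1],[0,0,0.1],[0,0,0.1],[0,0,0.1],[0,0,0.1],[0,0,0.1],[0,0,0.1],[0,0,0.1],[0,0,0.1]],"yaw":[0,0,0,0,-7,-14,-21,-28,-35,-42,-45,-45]}'
python3 -m crank '{"claw":[-0.2,0.2,0.5,1,1,1,1,1,1],"offset":[[0,0,0.1],[0,0,0.1],[0,0,0.1],[0,0,0.1],[0,0,0.1],[0,0,0.1],[0,0,0.1],[0,0,0.1],[0,0,0.1]],"yaw":[0,0,0,0,0,0,0,0,0]}' 20
```

```text
t: 7.67
ee_pos: [439.9, 29.8, 234.5]
eef_rot: [-3.142, 0.003, 0.001]
force: [0.2, 0.7, -0.3]
grip_width: 51.2
grip_force: 0.0
t: 8.42
ee_pos: [440.0, 29.9, 235.9]
eef_rot: [-3.141, 0.0, -0.0]
force: [-0.4, 1.0, 0.1]
grip_width: 17.4
grip_force: 21.4
```

```bash
python3 -m crank '{"claw":[1,1,1,1,1,1,1,1,1,1,1,1],"offset":[[1.5,0,0],[3.1,0,0],[4.7,0,-0.2],[6.2,0,-0.6],[7.7,0,-1],[9.1,0,-1.7],[10.5,0,-2.4],[11.8,0,-3.2],[13.1,0,-4.2],[14.2,0,-5.2],[14.2,0,-5.2],[14.2,0,-5.2]],"yaw":[0,0,0,0,0,0,0,0,0,0,0,0]}' 20
python3 - <<'E'
from h import *
b=cap('side','side3')[0]
cv2.imwrite('pics/v3.png',cv2.resize(b[100:300,100:300],None,fx=2.5,fy=2.5)[:,:,::-1])
E
```

```text
t: 9.42
ee_pos: [585.5, 29.8, 188.1]
eef_rot: [-3.141, 0.001, -0.019]
force: [7.8, 0.1, 10.7]
grip_width: 17.0
grip_force: 26.2
```

View pics/v3.png

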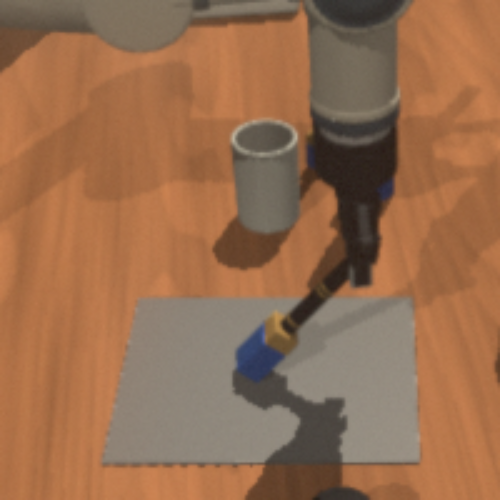

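It tilts about its bristle edge, at roughly 50° now. I'll continue down.

```bash
python3 -m crank '{"claw":[1,1,1,1,1,1,1,1,1,1],"offset":[[1.1,0,-1.2],[2,0,-2.4],[2.8,0,-3.8],[3.5,0,-5.2],[4.1,0,-6.6],[4.6,0,-8],[4.9,0,-9],[5.1,0,-9.9],[5.1,0,-9.9],[5.1,0,-9.9]],"yaw":[0,0,0,0,0,0,0,0,0,0]}' 20
```

```text
t: 10.3
ee_pos: [632.3, 29.8, 83.9]
eef_rot: [3.142, -0.0, -0.004]
force: [-0.4, 0.9, -0.7]
grip_width: 17.4
grip_force: 19.6
```

```bash
python3 -m crank '{"claw":[1,1,0.6,0,-1,-1,-1,-1,-1,-1,-1,-1],"offset":[[0.1,0,-0.6],[0.1,0,-0.6],[0.1,0,-0.6],[0.1,0,-0.6],[0.1,0,-0.6],[0.1,0,-0.6],[0.1,0,0],[-2,0,4],[-6,0,8],[-10,0,12],[-14,0,14],[-16,0,14]],"yaw":[0,0,0,0,0,0,0,0,0,0,0,0]}' 20
python3 - <<'E'
from m import *
np.set_printoptions(precision=1,suppress=True)
b=cap('side','side4')[0]
cv2.imwrite('pics/v4.png',cv2.resize(b[100:300,100:300],None,fx=2.5,fy=2.5)[:,:,::-1])
im,d,m=load('side','side4')
k=crop(140,300,215,290)&(im[...,2].astype(int)>im[...,0]+12)
P=cloud(im,d,m,k);P=P[P[:,2]>4];print('blue',len(P),P.min(0),P.max(0),P.mean(0))
P=cloud(im,d,m,crop(150,290,215,280));P=P[(P[:,2]>9)&(P[:,2]<60)];print(len(P),P.min(0),P.max(0))
for x in range(420,680,20):
    q=P[abs(P[:,0]-x)<10]
    if len(q)>3:print(x,len(q),np.percentile(q[:,1],[5,95]),np.percentile(q[:,2],95))
E
```

```text
t: 11.3
ee_pos: [482.9, 29.8, 224.3]
eef_rot: [3.142, -0.0, 0.008]
force: [0.4, 0.4, 0.7]
grip_width: 85.1
grip_force: 0.0
blue 299 [467.5   8.1   4.3] [512.8  78.   40.4] [490.   22.1  27.9]
798 [459.5 -63.9   9. ] [667.9 130.3  40.4]
460 18 [ 5.5 44.9] 35.42379642509875
480 135 [11.3 41.1] 37.035386574961215
500 134 [11.3 42.2] 35.98975802895331
520 127 [11.1 43.2] 35.50104716641233
540 66 [13.4 42. ] 32.6110430441619
560 56 [19.  31.3] 26.805503795311637
580 58 [20.7 33.9] 26.4072177425061
600 54 [19.  31.7] 25.58247681998869
620 55 [19.5 35. ] 25.271971346227506
640 53 [18.1 32.8] 23.805889679930328
660 42 [20.1 33.4] 22.92555609867145
```

View pics/v4.png

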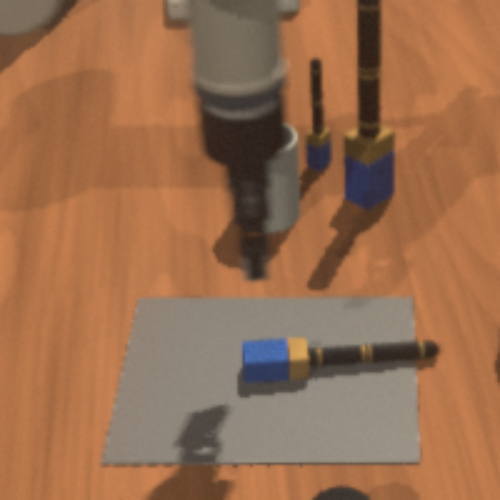

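The brush lies flat along x: head at x 468–533, y≈27, handle end at x≈668. I'll grip the head near x=500 with light force and lift, to see whether it swings.

```bash
python3 -m crank '{"claw":[-1,-1,-1,-1,-1,-0.5,0,0.5,1,1,1,1],"offset":[[2.7,-0.2,-3],[2.7,-0.2,-7],[2.7,-0.2,-11],[2.7,-0.2,-14.5],[2.7,-0.2,-14.5],[2.7,-0.2,-14.5],[2.7,-0.2,-14.5],[2.7,-0.2,-14.5],[2.7,-0.2,-14.5],[2.7,-0.2,-14.5],[2.7,-0.2,-14.5],[2.7,-0.2,-14.5]],"yaw":[0,0,0,0,0,0,0,0,0,0,0,0]}' 20
python3 -m crank '{"claw":[1,1,1,1,1,1,1,1,1,1,1,1],"offset":[[0,0,0],[0,0,0],[0,0,4],[0,0,8],[0,0,12],[0,0,16],[0,0,20],[0,0,22],[0,0,22],[0,0,22],[0,0,22],[0,0,22]],"yaw":[0,0,0,0,0,0,0,0,0,0,0,0]}' 20
python3 - <<'E'
from h import *
b=cap('side','side5')[0]
cv2.imwrite('pics/v5.png',cv2.resize(b[60:260,100:340],None,fx=2.5,fy=2.5)[:,:,::-1])
E
```

```text
t: 12.35
ee_pos: [511.9, 27.8, 78.7]
eef_rot: [3.142, -0.0, 0.008]
force: [-1.3, 1.1, 6.4]
grip_width: 34.0
grip_force: 23.4
t: 13.35
ee_pos: [509.9, 27.8, 293.5]
eef_rot: [-3.142, 0.0, 0.006]
force: [-0.7, -0.0, -1.6]
grip_width: 33.6
grip_force: 21.4
```

View pics/v5.png

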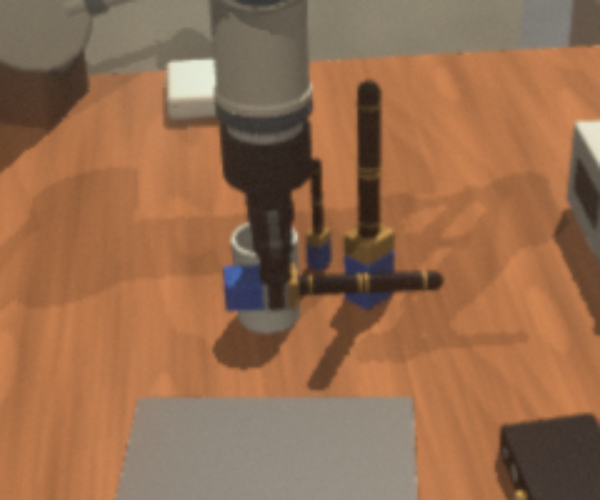

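Gripped at 34 mm width, the brush stays horizontal. I'll test whether a partial claw setting lowers the grip force so it can swing, low over the mat.

```bash
python3 -m crank '{"claw":[1,1,1,0.5,0.5,0.5],"offset":[[0,0,-3],[0,0,-6],[0,0,-8],[0,0,-8],[0,0,-8],[0,0,-8]],"yaw":[0,0,0,0,0,0]}' 20
python3 -m crank '{"claw":[0.3,0.3,0.3],"offset":[[0,0,0],[0,0,0],[0,0,0]],"yaw":[0,0,0]}' 20
python3 -m crank '{"claw":[0.26,0.26,0.26],"offset":[[0,0,0],[0,0,0],[0,0,0]],"yaw":[0,0,0]}' 20
```

```text
t: 13.9
ee_pos: [510.6, 27.8, 216.6]
eef_rot: [3.142, -0.0, 0.001]
force: [1.4, 0.5, -0.6]
grip_width: 33.4
grip_force: 21.4
t: 14.15
ee_pos: [510.9, 27.8, 217.1]
eef_rot: [3.142, -0.0, 0.004]
force: [0.5, -0.7, -1.3]
grip_width: 33.6
grip_force: 21.4
t: 14.4
ee_pos: [510.5, 27.8, 215.9]
eef_rot: [3.142, -0.0, 0.001]
force: [-0.1, -0.1, -1.2]
grip_width: 33.6
grip_force: 21.4
```

```bash
python3 -m crank '{"claw":[0.24,0.24,0.24],"offset":[[0,0,1],[0,0,1],[0,0,1]],"yaw":[0,0,0]}' 20
python3 -m crank '{"claw":[0.225,0.225,0.225],"offset":[[0,0,0],[0,0,0],[0,0,0]],"yaw":[0,0,0]}' 20
python3 -m crank '{"claw":[0.215,0.215],"offset":[[0,0,0],[0,0,0]],"yaw":[0,0]}' 20
```

```text
t: 14.65
ee_pos: [510.8, 27.8, 226.9]
eef_rot: [3.142, -0.0, 0.003]
force: [-0.7, -0.4, -0.3]
grip_width: 33.7
grip_force: 21.4
t: 14.9
ee_pos: [510.3, 27.8, 225.4]
eef_rot: [-3.142, 0.0, 0.001]
force: [-0.7, -0.5, -1.2]
grip_width: 33.7
grip_force: 21.4
t: 15.07
ee_pos: [510.4, 27.8, 225.4]
eef_rot: [3.142, -0.0, -0.001]
force: [0.2, -0.1, -1.2]
grip_width: 34.2
grip_force: 21.4
```

```bash
python3 -m crank '{"claw":[0.208,0.208],"offset":[[0,0,0],[0,0,0]],"yaw":[0,0]}' 20
python3 -m crank '{"claw":[0.203,0.203],"offset":[[0,0,0],[0,0,0]],"yaw":[0,0]}' 20
python3 -m crank '{"claw":[0.199,0.199],"offset":[[0,0,0],[0,0,0]],"yaw":[0,0]}' 20
```

```text
t: 15.23
ee_pos: [510.4, 27.8, 225.6]
eef_rot: [-3.142, 0.0, 0.0]
force: [0.4, 0.0, -0.9]
grip_width: 34.1
grip_force: 10.5
t: 15.4
ee_pos: [510.5, 27.8, 225.7]
eef_rot: [-3.142, 0.0, -0.0]
force: [-1.3, 0.6, -2.1]
grip_width: 34.1
grip_force: 2.3
t: 15.57
ee_pos: [510.4, 28.1, 226.3]
eef_rot: [-3.141, -0.0, -0.001]
force: [-0.8, 1.3, 3.0]
grip_width: 34.3
grip_force: 7.8
```

```bash
python3 -m crank '{"claw":[0.6,1,1],"offset":[[0,0,0],[0,0,0],[0,0,0]],"yaw":[0,0,0]}' 40
python3 - <<'E'
from h import *
b=cap('side','side6')[0]
cv2.imwrite('pics/v6.png',cv2.resize(b[100:300,100:340],None,fx=2.5,fy=2.5)[:,:,::-1])
E
```

```text
t: 15.82
ee_pos: [510.7, 28.0, 226.3]
eef_rot: [-3.141, -0.0, -0.002]
force: [0.6, 1.0, 4.2]
grip_width: 33.0
grip_force: 40.6
```

View pics/v6.png

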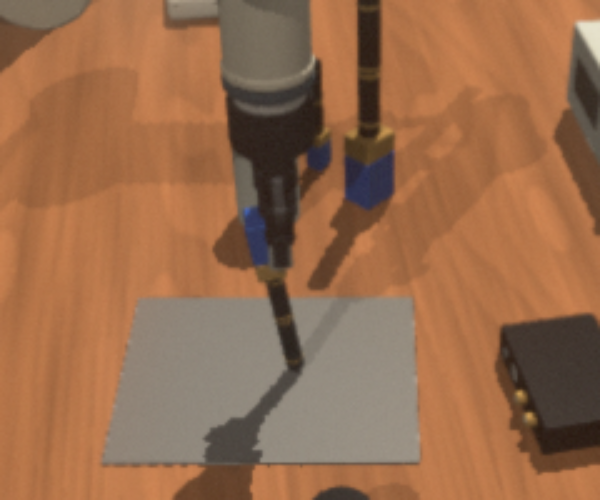

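It swung down: handle hangs about 13° off vertical, with its tip on the mat. Lift it and measure the handle line.

```bash
python3 -m crank '{"claw":[1,1,1,1,1,1,1,1,1,1],"offset":[[0,0,2],[0,0,4],[0,0,7],[0,0,10],[0,0,13],[0,0,14.5],[0,0,14.5],[0,0,14.5],[0,0,14.5],[0,0,14.5]],"yaw":[0,0,0,0,0,0,0,0,0,0]}' 40
python3 - <<'E'
from m import *
np.set_printoptions(precision=1,suppress=True)
b=cap('side','side7')[0]
im,d,m=load('side','side7')
P=cloud(im,d,m,crop(190,240,100,250))
P=P[(P[:,1]<75)&(P[:,1]>-20)&(P[:,2]>100)&(P[:,2]<330)]
for z in range(120,300,10):
    q=P[abs(P[:,2]-z)<5]
    if len(q)>2:print(z,len(q),q[:,0].min(),q[:,0].max(),np.median(q[:,1]))
print(P[:,2].min(), manip.get_obs()['ee_pos'])
E
```

```text
t: 16.7
ee_pos: [510.2, 27.7, 368.0]
eef_rot: [3.141, -0.0, -0.006]
force: [0.2, -0.3, -1.5]
grip_width: 33.3
grip_force: 40.0
150 9 511.94333324683896 526.2814652532404 21.732333253900833
160 27 508.14068308268827 527.0128800702022 21.106381977516776
170 29 508.2028256092914 524.8806812770249 22.215448370639137
180 27 506.6029327228145 523.1798947062215 21.322125290178178
190 26 505.0253016735319 523.2874853839501 22.290427051041718
200 29 503.29943881154213 521.3383522526848 21.737741204980466
210 25 503.3013138340744 519.9729128052273 21.852240072248605
220 31 501.54370304201353 517.6896294153281 21.444555947194544
230 27 500.12265467185176 518.1087348253349 21.794360836050487
240 28 498.5283722289346 516.2771843327099 21.49190915724222
250 31 498.4948943360182 514.6750994960481 21.719015551124244
260 32 496.89435378887794 513.0646051466721 20.953302903215274
270 25 495.2870834094714 510.7784818847083 20.691577356979906
280 23 488.854357857867 515.214471564646 11.972731134947026
290 50 487.01191929824444 515.5133793830407 11.545027693386373
149.27756948844296 [510.2  27.8 368.2]
```

```bash
python3 - <<'E'
from m import *
cap('top','top7')
im,d,m=load('top','top7')
P=cloud(im,d,m,crop(150,195,210,255)); r=P[abs(P[:,2]-108)<7]
print(len(r),r.min(0),r.max(0),cv2.minEnclosingCircle(r[:,:2].astype(np.float32)))
im,d,m=load('side','side7')
P=cloud(im,d,m,crop(185,230,140,200)); r=P[(P[:,2]>100)&(P[:,2]<116)&(P[:,1]>200)&(P[:,1]<400)]
print(len(r),r.min(0),r.max(0))
E
python3 -m crank '{"claw":[1,1,1,1,1,1,1,1,1,1,1,1],"offset":[[0,2,0],[0,5,0],[0,9,0],[0,13,0],[0,17,0],[0,21,0],[0,24,0],[0.1,26.5,0],[0.1,27.3,0],[0.1,27.3,0],[0.1,27.3,0],[0.1,27.3,0]],"yaw":[0,0,0,0,0,0,0,0,0,0,0,0]}' 40
```

```text
153 [476.91181103 263.81661682 101.28591091] [551.8341267  339.46880521 114.91171841] ((514.7425537109375, 301.8608703613281), 38.67371368408203)
119 [476.24540838 264.39253869 100.17614144] [551.32338906 324.53627845 115.41072554]
t: 17.8
ee_pos: [511.6, 299.6, 370.6]
eef_rot: [3.141, -0.002, -0.0]
force: [-0.5, -1.6, -1.7]
grip_width: 33.6
grip_force: 40.2
```

```bash
python3 -m crank '{"claw":[1,1,1,1,1,1,1,1,1,1,1,1],"offset":[[0,0.1,-1],[0,0.1,-2],[0,0.1,-3],[0,0.1,-4.5],[0,0.1,-6],[0,0.1,-7.5],[0,0.1,-9],[0,0.1,-10.5],[0,0.1,-12],[0,0.1,-13],[0,0.1,-13],[0,0.1,-13]],"yaw":[0,0,0,0,0,0,0,0,0,0,0,0]}' 40
python3 -m crank '{"claw":[1,1,1,1],"offset":[[0,0,-0.3],[0,0,-0.6],[0,0,-0.6],[0,0,-0.6]],"yaw":[0,0,0,0]}' 40
python3 -m crank '{"claw":[1,1,1,1],"offset":[[0,0,-0.2],[0,0,-0.4],[0,0,-0.4],[0,0,-0.4]],"yaw":[0,0,0,0]}' 40
```

```text
t: 18.8
ee_pos: [511.1, 301.4, 239.6]
eef_rot: [3.141, -0.001, -0.003]
force: [-0.0, 0.4, -1.1]
grip_width: 33.7
grip_force: 40.1
t: 19.13
ee_pos: [511.5, 301.9, 235.0]
eef_rot: [-3.141, 0.0, -0.001]
force: [-0.2, -0.6, -0.9]
grip_width: 33.1
grip_force: 40.1
t: 19.47
ee_pos: [511.4, 301.9, 230.7]
eef_rot: [-3.142, 0.0, -0.0]
force: [0.2, 0.6, -1.1]
grip_width: 33.5
grip_force: 40.2
```

```bash
python3 -m crank '{"claw":[1,1,1],"offset":[[0,0,-0.2],[0,0,-0.3],[0,0,-0.3]],"yaw":[0,0,0]}' 40
python3 -m crank '{"claw":[1,1,1],"offset":[[0,0,-0.2],[0,0,-0.3],[0,0,-0.3]],"yaw":[0,0,0]}' 40
```

```text
t: 19.72
ee_pos: [511.6, 302.1, 230.2]
eef_rot: [-3.14, -0.0, -0.004]
force: [-1.6, -0.0, 8.1]
grip_width: 33.4
grip_force: 40.7
t: 19.97
ee_pos: [511.9, 302.2, 229.9]
eef_rot: [-3.138, -0.0, -0.009]
force: [-3.4, -1.3, 17.4]
grip_width: 33.2
grip_force: 41.6
```

```bash
python3 -m crank '{"claw":[1,0.3,0.2,0.15,0.1,0,-0.3,-0.7,-1,-1,-1,-1],"offset":[[0,0,0.5],[0,0,0.5],[0,0,0.5],[0,0,0.5],[0,0,0.5],[0,0,0.5],[0,0,0.5],[0,0,0.5],[0,0,0.5],[0,0,0.5],[0,0,0.5],[0,0,0.5]],"yaw":[0,0,0,0,0,0,0,0,0,0,0,0]}' 20
python3 -m crank '{"claw":[-1,-1,-1,-1,-1,-1,-1,-1,-1,-1,-1,-1],"offset":[[0,0,1],[0,0,2.5],[0,0,4.5],[0,0,7],[0,0,10],[0,0,13],[0,0,15],[0,-4,15],[0,-8,15],[0,-12,15],[0,-16,15],[0,-18,15]],"yaw":[0,0,0,0,0,0,0,0,0,0,0,0]}' 20
python3 -m crank '{"claw":[-1,-1,-1,-1,-1,-1],"offset":[[0,-2,0],[0,-2,0],[0,-2,0],[0,-2,0],[0,-2,0],[0,-2,0]],"yaw":[0,0,0,0,0,0]}' 20
python3 - <<'E'
from m import *
b=cap('side','side8')[0];a=cap('top','top8')[0]
w=np.hstack([cv2.resize(b[60:220,130:290],None,fx=2.4,fy=2.4),cv2.resize(a[140:300,90:250],None,fx=2.4,fy=2.4)])
cv2.imwrite('pics/v8.png',w[:,:,::-1])
E
```

```text
t: 20.97
ee_pos: [511.4, 301.8, 229.6]
eef_rot: [-3.142, 0.0, -0.0]
force: [1.2, -0.2, -0.3]
grip_width: 85.4
grip_force: 0.0
t: 21.97
ee_pos: [511.0, 118.3, 381.1]
eef_rot: [3.14, -0.004, 0.003]
force: [-0.7, 0.3, -0.0]
grip_width: 85.4
grip_force: 0.0
t: 22.47
ee_pos: [511.4, 102.9, 379.7]
eef_rot: [-3.141, -0.002, 0.0]
force: [-0.2, 0.1, -0.1]
grip_width: 85.5
grip_force: 0.0
```

View pics/v8.png

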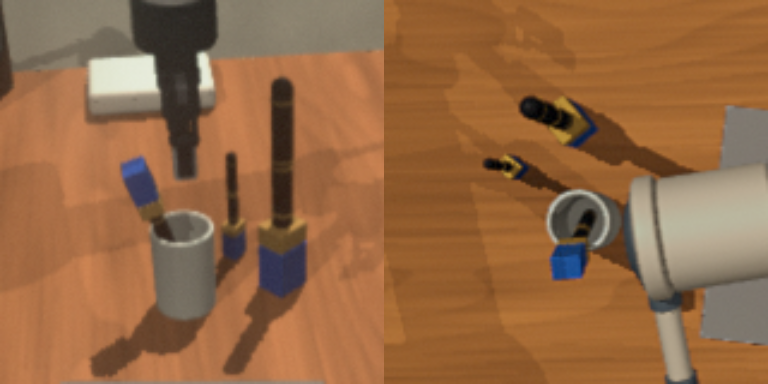

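The brush leans in the upright pot with its bristles up (crop (140,180)), and the gripper is clear. Handing in.

```bash
python3 -c "
from workcell import manip;print(manip.job_done())"
```

```text
the job is handed in; nothing more can be done
None
```

The brush is back in the pot handle-down with its bristles up. The pot is upright and not visibly moved, the gripper is clear, and the job was handed in at about 22.6 s, though the hand-in returned no verdict.

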